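# Unstack the filling tubs onto the sandwich table's holders

### The arm

A 7-joint arm with a two-finger parallel gripper is mounted at the origin on the work surface. World frame = base frame: x ahead of the robot, y to its left, z up, the work surface at z = 0. Lengths are in m, angles in rad, forces in N, time in s.
With the tool pointing down it reaches from about 0.425 to 0.875 m from the base axis. Payload 4.7 kg.
Tool frame: the origin (TCP) lies at the very end of the fingers, on their centre line; the grasp point (between the pads) lies 19 mm behind it; z points along the fingers, y is the line along which they close (so a half turn about z gives the same grasp; the last joint's range is limited). The gripper opens to 87 mm and grips with 3 to 60 N. Pads are 19 mm wide; open, the fingers measure 117 mm over their backs; the gripper's body (75 mm by 190 mm) begins 51 mm behind the grasp point.
Start: joints at [-1.272, 0.321, -0.07, 1.45, 0.023, 1.371, -0.057], TCP at [0.183, 0.624, 0.223] pointing down, gripper open.
Joint ranges: [-2.86, 2.86], [-0.3, 2.09], [-1.38, 1.24], [0.06, 2.45], [-1.56, 4.7], [0.09, 2.05], [-2.69, 2.69]. Speed limits (rad/s): [2.57, 2.57, 3.14, 3.14, 3.14, 3.14, 3.14].

### API

Orientations are given as a rotation vector (axis times angle).
In Python, from bench import ctrl, get_image, job gives the robot as it stands.
- The arm moves only by the shell command python3 -m crank 'ROWS' [FORCE]. ROWS is JSON, a list that holds one entry, the list of rows, each a list of 5 numbers: the shift along the tool's x, y, z in mm, then the turn about the tool's z in rad, then the closure, from -1 (fully open) to 1 (shut), so that 0 is half open. A call has 1 to 10 rows; each row shifts and turns the commanded pose from where the row before left it, along the tool's axes as they then stand; what a row does not reach is not made up. A row lasts 1/12 s, in which the tool goes at most 41.7 mm and 7.16 degrees, less where a joint would pass 70% of its speed; a pose out of reach is approached as far as the arm can. A call with a gripper value outside its range is refused whole. The fingers move at their own pace and stop on an object; FORCE is the grip in N (left out, the last holds). Time passes only in rows, so rows that do not move let the fingers close. It gives the time, the measured TCP pose, the force, the opening and the grip force at its end, in the units of the state.
- ctrl.get_state(): the state, without advancing time (a new reading comes with each control period).
- get_image(name): name is "scene" or "top" or "wrist"; returns a dict with "pixels" (400x640x3 uint8, red, green, blue), "fx", "fy", "cx", "cy" (pixels), "k1" (the pictures are not rectified: a ray, as slopes to the right and down, at radius r is drawn at 1 + k1 r^2 times it, then the intrinsics apply), "T" (4x4, takes a point from camera to world coordinates); the wrist camera has in their place "T_tool_cam" (4x4, takes a point from camera to tool coordinates, whose origin is the TCP and whose axes are the flange's). Camera axes: x right, y down, z forward; pixel columns grow to the right and rows downward; lengths in m; the calibration is good to about 2 mm. A picture is of the moment at which its call begins: read the wrist's pose just before it. There is no depth.
- job.close_job(): hands the job in; it is judged then, once.
The state is a dict: "time": time; "joint_positions": joint angles; "qd": joint speeds; "joint_torque": joint torques, N m; "position": TCP position; "tool_rot": TCP orientation; "ft_force": force on the tool from outside, world axes, zero at the start; "torque": the same for the moment, N m; "grip_width": opening from 0.0 (shut) to 1.0 (fully open); "grip_force": force on a finger pad.
Only numpy, scipy, OpenCV 4.12 (cv2) and the standard library are available. Lean on these libraries where they do the work, as an engineer would, in place of code of your own. Each camera call takes 0.05 s, during which the arm holds its last target. There are 200 camera calls.

### The job

Set up the sandwich table: take the stack of four lidded filling tubs apart and set each tub down flat inside the steel holder that matches its shape and size (oblong, square, large round, small round). Keep the tubs upright, do not drop them, and do not knock over the salt shaker or the mustard jar.

Things in the scene. Friction and masses are not known exactly. Their poses are not given: they have to be found in the camera images.
- oblong_tub_c (a point): White plastic food tub with straight sides and a flat closed lid (white edge, blue panel), rectangular, 140 x 66 mm and 56 mm high, 0.28 to 0.56 kg: the bottom of the stack, standing on the table and carrying the other tubs. Point at its centre, half-way up (28 mm above its underside); z up. Its x axis runs along the 140 mm length, y across the 66 mm width.
- square_tub_c (a point): White plastic food tub with straight sides and a flat closed lid (white edge, blue panel), square, 62 x 62 mm and 56 mm high, up to 0.31 kg: stands on one end of the oblong tub, sides parallel to it within 2 degrees, its centre 36 mm from the middle; a 10 mm gap parts it from the round tub, so grip it across the oblong tub's width. Point at its centre, half-way up (28 mm above its underside); z up. x and y axes square to its sides.
- round_tub_c (a point): White plastic food tub with straight sides and a flat closed lid (white edge, blue panel), round, 62 mm in diameter and 56 mm high, up to 0.28 kg: stands on the other end of the oblong tub, 36 mm from its middle. Point at its centre, half-way up (28 mm above its underside); z up.
- small_tub_c (a point): White plastic food tub with straight sides and a flat closed lid (white edge, blue panel), small and round, 44 mm in diameter and 56 mm high, up to 0.14 kg: stands on top of the square or the round tub (either may be its base). Point at its centre, half-way up (28 mm above its underside); z up.
- oblong_holder: Shallow empty steel holder (bright floor, dark rim) fixed to the table: rectangular tray for the oblong tub, inside 156 x 82 mm (x axis along the 156 mm). Floor 3 mm thick, rim 8 mm high (5 mm above its floor) and 3 mm thick. Origin at the centre of its underside, on the table; z up.
- square_holder: Shallow empty steel holder (bright floor, dark rim) fixed to the table: square tray for the square tub, inside 78 x 78 mm (x and y axes square to its sides). Floor 3 mm thick, rim 8 mm high (5 mm above its floor) and 3 mm thick. Origin at the centre of its underside, on the table; z up.
- round_holder: Shallow empty steel holder (bright floor, dark rim) fixed to the table: round dish for the larger round tub, inside diameter 78 mm. Floor 3 mm thick, rim 8 mm high (5 mm above its floor) and 3 mm thick. Origin at the centre of its underside, on the table; z up.
- small_holder: Shallow empty steel holder (bright floor, dark rim) fixed to the table: small round dish for the small tub, inside diameter 60 mm. Floor 3 mm thick, rim 8 mm high (5 mm above its floor) and 3 mm thick. Origin at the centre of its underside, on the table; z up.
- salt_shaker: Steel salt shaker, 40 mm in diameter and 72 mm high, standing loose on the table (about 0.12 kg) left of the middle. Bystander. Origin at the centre of its underside; z up.
- mustard_jar: Small brown glass mustard jar with a yellow lid, 42 mm in diameter and 62 mm high, standing loose on the table (about 0.15 kg) right of the middle. Bystander. Origin at the centre of its underside; z up.
Not all that is in view belongs to the job. What is shaped like the part that bears small_tub_c but red is not meant.

How it is judged:
At the end, for the whole second after the job is handed in: Each of the four tubs stands upright (tilt below 0.05 rad) and still (below 0.02 m/s) in its own matching holder: centre within 13 mm of the holder's centre horizontally, underside on the holder's floor inside the rim (tub centre 27 to 32.5 mm above the holder's underside) (horizontal distance between oblong_tub_c and oblong_holder below 0.013 m and z of oblong_tub_c in the frame of oblong_holder between 0.027 and 0.0325 m and angle between each of oblong_tub_c, square_tub_c, round_tub_c, small_tub_c's own z axis and vertical below 0.05 rad and linear speed of each of oblong_tub, square_tub, round_tub, small_tub below 0.02 m/s and horizontal distance between square_tub_c and square_holder below 0.013 m and z of square_tub_c in the frame of square_holder between 0.027 and 0.0325 m and horizontal distance between round_tub_c and round_holder below 0.013 m and z of round_tub_c in the frame of round_holder between 0.027 and 0.0325 m and horizontal distance between small_tub_c and small_holder below 0.013 m and z of small_tub_c in the frame of small_holder between 0.027 and 0.0325 m); the robot touches nothing.
It fails at once if a tub is tipped over (more than 0.6 rad) (angle between any of oblong_tub_c, square_tub_c, round_tub_c, small_tub_c's own z axis and vertical above 0.6 rad).
It fails at once if a tub is dropped (moves faster than 0.7 m/s with no finger on it: a fall of about 25 mm) ((linear speed of oblong_tub above 0.7 m/s and contact force between the fingers and oblong_tub below 0.01 N) or (linear speed of square_tub above 0.7 m/s and contact force between the fingers and square_tub below 0.01 N) or (linear speed of round_tub above 0.7 m/s and contact force between the fingers and round_tub below 0.01 N) or (linear speed of small_tub above 0.7 m/s and contact force between the fingers and small_tub below 0.01 N)).
It fails at once if the salt shaker or the mustard jar is knocked over (angle between any of salt_shaker, mustard_jar's own z axis and vertical above 0.5 rad).
It also fails if it takes over 128 s, if anything falls off the work surface, if the arm or the gripper's body presses on something with over 40 N, if the wrist force passes 120 N, or if a joint passes its speed limit or range.

## Working session

There is one attempt and no reset: what is moved stays moved. The work goes in short steps, Python scripts to look and compute and a shell command to move; the robot and the scene stay as the last step left them, time stands still between calls to the robot, and variables do not carry over. Pictures are saved under pics/ and viewed, at most 14 in all, crops included, and the job is handed in when it is done.

```bash
ls; mkdir -p pics
python3 - <<'E'
from bench import ctrl,get_image
import cv2,pickle,numpy as np
s=ctrl.get_state();print({k:np.round(v,3).tolist() for k,v in s.items()})
d={}
for n in("scene","top","wrist"):
    im=get_image(n);d[n]=im
    cv2.imwrite(f"pics/{n}0.png",im["pixels"][:,:,::-1])
    print(n,{k:np.round(v,4).tolist() for k,v in im.items() if k!="pixels"})
pickle.dump(d,open("im0.pkl","wb"))
E
```

```text
pics
{'time': 0.0, 'joint_positions': [-1.272, 0.322, -0.07, 1.452, 0.023, 1.371, -0.057], 'qd': [0.0, -0.002, 0.001, -0.001, 0.001, -0.0, 0.0], 'joint_torque': [0.001, -49.13, -0.404, -31.253, -0.064, 0.044, 0.0], 'position': [0.183, 0.623, 0.221], 'tool_rot': [-0.446, -3.11, 0.003], 'ft_force': [0.727, -0.569, -0.269], 'torque': [0.005, -0.001, 0.015], 'grip_force': 0.0, 'grip_width': 0.999}
scene {'fx': 438.8927, 'fy': 438.8927, 'cx': 323.1562, 'cy': 206.7997, 'k1': 0.0331, 'T': [[0.2947, 0.6702, -0.6812, 1.3403], [0.9555, -0.1978, 0.2188, -0.2918], [0.0119, -0.7153, -0.6987, 0.927], [0.0, 0.0, 0.0, 1.0]]}
top {'fx': 519.1586, 'fy': 519.1586, 'cx': 321.2842, 'cy': 197.0194, 'k1': -0.0611, 'T': [[0.0093, -0.9954, 0.095, 0.4253], [-0.9998, -0.0074, 0.0197, -0.0541], [-0.0189, -0.0952, -0.9953, 1.2522], [0.0, 0.0, 0.0, 1.0]]}
wrist {'fx': 298.8911, 'fy': 298.8911, 'cx': 320.7771, 'cy': 196.6134, 'k1': -0.0538, 'T_tool_cam': [[-0.0009, -0.9586, -0.2849, 0.0792], [1.0, -0.0008, -0.0006, -0.0002], [0.0003, -0.2849, 0.9586, -0.1628], [0.0, 0.0, 0.0, 1.0]]}
```

View pics/top0.png

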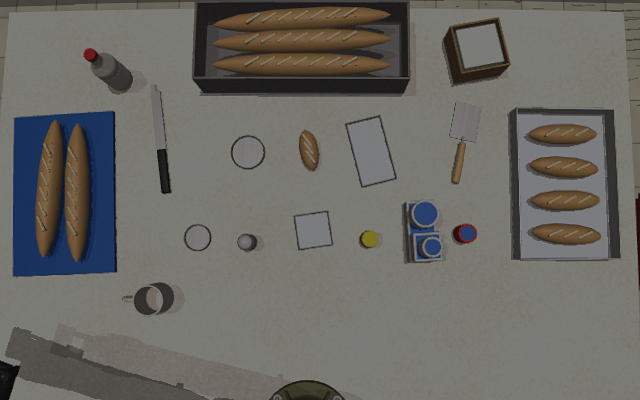

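View pics/scene0.png

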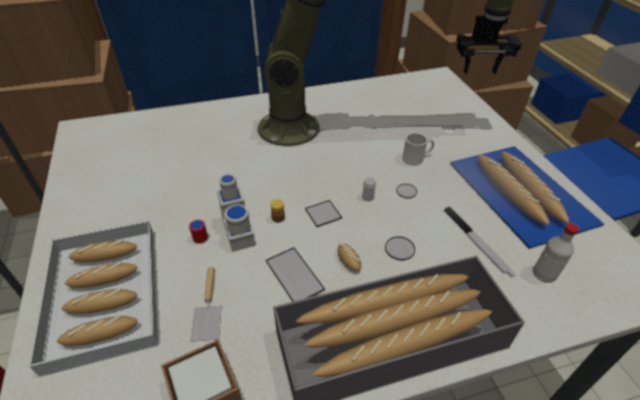

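Top view: the stack is at (424,232), with a large round tub at (424,214) and a small one on a square at (430,246). The red decoy is at (465,233), the mustard jar at (370,239) and the salt shaker at (247,242). The holders are at (371,151), (313,230), (248,152) and (198,237). The scene view shows the same layout. What could be mistaken for the stack's tubs: the red tub (465,233) and the blue-topped tubs (424,214), (430,246). I'll check these in one crop.

```bash
cat > h.py <<'E'
import numpy as np,cv2
from scipy.spatial.transform import Rotation as R
def ray(im,uv,T=None):
    T=im["T"] if T is None else T
    K=np.array([[im["fx"],0,im["cx"]],[0,im["fy"],im["cy"]],[0,0,1]])
    p=cv2.undistortPoints(np.float64(uv).reshape(-1,1,2),K,np.float64([im["k1"],0,0,0])).reshape(-1,2)
    d=np.c_[p,np.ones(len(p))]@T[:3,:3].T
    return T[:3,3],d
def plane(im,uv,z,T=None):
    o,d=ray(im,uv,T); return o+d*((z-o[2])/d[:,2])[:,None]
def tri(a,b):  # two (o,d)
    A=[];y=[]
    for o,d in(a,b):
        d=d[0]/np.linalg.norm(d[0]);P=np.eye(3)-np.outer(d,d);A.append(P);y.append(P@o)
    x=np.linalg.lstsq(np.vstack(A),np.hstack(y),rcond=None)[0]
    return x,[np.linalg.norm(Pi@x-yi) for Pi,yi in zip(A,y)]
def toolT(s):
    T=np.eye(4);T[:3,:3]=R.from_rotvec(s["tool_rot"]).as_matrix();T[:3,3]=s["position"];return T
E
python3 - <<'E'
import pickle,cv2,numpy as np
d=pickle.load(open("im0.pkl","rb"))
a=d["top"]["pixels"][190:275,340:490,::-1];b=d["scene"]["pixels"][165:255,185:295,::-1]
a=cv2.resize(a,None,fx=5,fy=5,interpolation=2)[:,:400*2];b=cv2.resize(b,None,fx=3.5,fy=3.5)
W=np.zeros((600,800,3),np.uint8);a=cv2.resize(a,(500,283));W[:283,:500]=a;W[284:284+b.shape[0],:b.shape[1]]=b[:316]
cv2.imwrite("pics/crop0.png",W)
E
```

```text
(no output)
```

View pics/crop0.png

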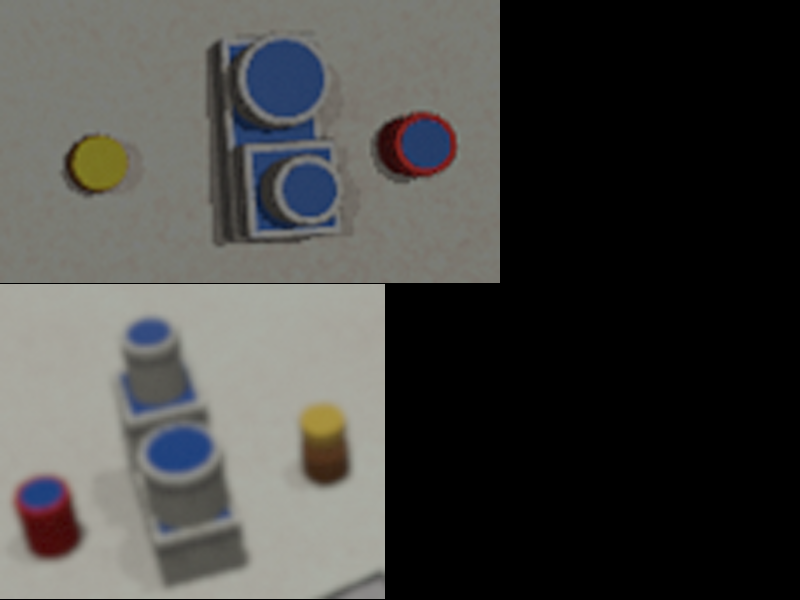

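The crop shows the small tub on the square tub (top blob about (431,246)), the large round tub on the far end (425,214), and a separate small red decoy at (467,233), which stays untouched. Next I measure.

```bash
cat > m.py <<'E'
import pickle,cv2,numpy as np
from h import *
d=pickle.load(open("im0.pkl","rb"));top,sc=d["top"],d["scene"]
def blobs(im,lo,hi,box,amin):
    x0,y0,x1,y1=box;hsv=cv2.cvtColor(im["pixels"],cv2.COLOR_RGB2HSV);m=cv2.inRange(hsv,lo,hi)
    k=np.zeros_like(m);k[y0:y1,x0:x1]=m[y0:y1,x0:x1]
    cs,_=cv2.findContours(k,cv2.RETR_EXTERNAL,cv2.CHAIN_APPROX_NONE)
    return [c for c in cs if cv2.contourArea(c)>amin]
def cen(c):
    M=cv2.moments(c);return np.array([M["m10"]/M["m00"],M["m01"]/M["m00"]])
B=((100,100,40),(130,255,255));Y=((20,120,60),(35,255,255))
if __name__=="__main__":
    for n,im,box in(("top",top,(395,195,485,265)),("scene",sc,(185,170,255,250))):
        for c in blobs(im,*B,box,15):
            print(n,"blue",cen(c).round(1),cv2.contourArea(c),np.round(cv2.fitEllipse(c)[0],1) if len(c)>5 else "",np.round(cv2.fitEllipse(c)[1],1))
    for n,im,box in(("top",top,(350,225,390,255)),("scene",sc,(260,195,295,225))):
        for c in blobs(im,*Y,box,15): print(n,"mustard",cen(c).round(1))
    # holders: seed flood fill of the floor
    for n,im,seeds in(("top",top,dict(ob=(371,151),sq=(313,230),ro=(248,152),sm=(198,237))),("scene",sc,dict(ob=(295,273),sq=(323,212),ro=(400,247),sm=(407,191)))):
        for k,s in seeds.items():
            p=cv2.cvtColor(im["pixels"],cv2.COLOR_RGB2GRAY).copy();mask=np.zeros((402,642),np.uint8)
            cv2.floodFill(p,mask,s,255,7,7,4|(255<<8)|cv2.FLOODFILL_MASK_ONLY|cv2.FLOODFILL_FIXED_RANGE)
            cs,_=cv2.findContours(mask[1:-1,1:-1],cv2.RETR_EXTERNAL,cv2.CHAIN_APPROX_NONE);c=max(cs,key=cv2.contourArea)
            w=plane(im,c.reshape(-1,2),0.003)[:,:2].astype(np.float32)
            r=cv2.minAreaRect(w*1000);print(n,k,"px",cen(c).round(1),"world rect mm",np.round(r[0],1),np.round(r[1],1),round(r[2],1))
            globals().setdefault("H",{}).setdefault(k,[]).append(ray(im,cen(c)))
    for k,v in H.items():
        if len(v)==2:print(k,np.round(tri(*v)[0],4))
E
python3 m.py
```

```text
top blue [432.5 246.6] 171.5 [432.5 246.6] [14.6 15.1]
top blue [421.  245.5] 79.5 [428.9 246.5] [24.5 28. ]
top blue [467.4 232.8] 138.5 [467.4 232.7] [13.2 13.5]
top blue [420.  229.3] 97.0 [420.3 228. ] [ 9.8 24.4]
top blue [425.  213.1] 378.5 [425.  213.1] [21.8 22.2]
scene blue [196.2 224.3] 53.5 [196.2 224.3] [ 6.7 10.5]
scene blue [235.7 211.9] 155.0 [235.8 212. ] [11.5 17.3]
scene blue [226.9 178.5] 42.0 [226.9 178.5] [ 5.2 10.6]
top mustard [369.3 238.5]
scene mustard [276.8 205. ]
top ob px [370.3 151.1] world rect mm [ 658.6 -147.9] [151.4  78.6] 14.5
top sq px [312.9 230. ] world rect mm [465.2 -10. ] [74.2 75.6] 9.3
top ro px [247.5 151.8] world rect mm [654.1 152.4] [69.5 71.7] 0.3
top sm px [197.5 237.3] world rect mm [445.2 269.4] [53.3 51.5] 1.6
scene ob px [294.5 275.2] world rect mm [ 657.2 -148.7] [146.4  74.3] 14.6
scene sq px [322.8 212.6] world rect mm [462.4 -10.3] [65.2 67.5] 9.2
scene ro px [399.7 247.6] world rect mm [652.  152.4] [69.  61.2] 73.5
scene sm px [406.3 190.2] world rect mm [442.2 269.7] [45.1 44.7] 10.7
ob [ 6.585e-01 -1.481e-01 -6.000e-04]
sq [ 0.4647 -0.0107  0.0046]
ro [0.6541 0.1519 0.0046]
sm [0.4444 0.2687 0.0053]
```

Run:
```python
from m import *
P={}
for k,a,b in(("round",(425,213.1),(235.8,212)),("small",(432.5,246.6),(226.9,178.5)),("mustard",(369.3,238.5),(276.8,205)),("decoy",(467.4,232.8),(196.2,224.3))):
    x,e=tri(ray(top,a),ray(sc,b));P[k]=x;print(k,x.round(4),np.round(e,4))
# square lid: contour of blue incl. small
hsv=cv2.cvtColor(top["pixels"],cv2.COLOR_RGB2HSV)
c=[c for c in blobs(top,*B,(395,235,450,265),15)]
m=np.vstack(c).reshape(-1,2);w=plane(top,m,0.112)[:,:2].astype(np.float32)*1000
print("square blue",m.min(0),m.max(0),cv2.minAreaRect(w))
# white+blue silhouette at z=.056/.112: left edge line of square lid white rim
print("round at .112 top",plane(top,[(425,213.1)],.112).round(4),"small@.168",plane(top,[(432.5,246.6)],.168).round(4))
# oblong blue visible piece left edge
```

```text
round [ 0.5002 -0.2606  0.1122] [0.0008 0.0008]
small [ 0.427  -0.2654  0.1681] [0.0007 0.0007]
mustard [ 0.4446 -0.1424  0.0536] [0.0007 0.0007]
decoy [ 0.4592 -0.3681  0.0562] [0.0009 0.0009]
square blue [416 235] [440 258] ((427.7292785644531, -266.0242919921875), (50.080291748046875, 52.42844772338867), 4.091391563415527)
round at .112 top [[ 0.5004 -0.2598  0.112 ]] small@.168 [[ 0.4271 -0.2647  0.168 ]]
```

Tops triangulate at 0.112 and 0.168 m, as expected. The square-to-round distance is 72 mm and the stack yaw about 4.3°. Now moving to the middle of the table and turning there.

```bash
python3 -m crank '[[[-32,-14,-3,0,-1],[-32,-14,-3,0,-1],[-32,-14,-3,0,-1],[-32,-14,-3,0,-1],[-32,-14,-3,0,-1],[-32,-14,-3,0,-1],[-32,-14,-3,0,-1],[-32,-14,-3,0,-1],[-32,-14,-3,0,-1],[-32,-14,-3,0,-1]]]' 20
python3 -m crank '[[[-32,-14,0,0,-1],[-32,-14,0,0,-1],[-17,-30,0,0,-1],[-17,-30,0,0,-1],[-17,-30,0,0,-1],[-17,-30,0,0,-1],[-17,-30,0,0,-1],[-17,-30,0,0,-1],[-17,-30,0,0,-1],[-17,-30,0,0,-1]]]'
python3 -m crank '[[[-17,-30,0,0,-1],[-17,-30,0,0,-1],[-17,-30,0,0,-1],[-17,-30,0,0,-1],[0,0,0,0.12,-1],[0,0,0,0.12,-1],[0,0,0,0.12,-1],[0,0,0,0.12,-1],[0,0,0,0.12,-1],[0,0,0,0.12,-1]]]'
python3 -m crank '[[[0,0,0,0.12,-1],[0,0,0,0.12,-1],[0,0,0,0.12,-1],[0,0,0,0.12,-1],[0,0,0,0.12,-1],[0,0,0,0.12,-1],[0,0,0,0.12,-1],[0,0,0,0.12,-1],[0,0,0,0.12,-1],[0,0,0,0.12,-1]]]'
python3 -m crank '[[[0,0,0,0.12,-1],[0,0,0,0.12,-1],[0,0,0,0.12,-1],[0,0,0,0.12,-1],[0,0,0,0.12,-1],[0,0,0,0.12,-1],[0,0,0,0.12,-1],[0,0,0,0,-1],[0,0,0,0,-1]]]'
cat >> h.py <<'E'
def go(p,yaw=None,z=None):
    """tool-axis mm/rad to bring TCP to world p; yaw = wanted yaw of tool x in deg"""
    from bench import ctrl
    s=ctrl.get_state();M=R.from_rotvec(s["tool_rot"]).as_matrix();y=np.degrees(np.arctan2(M[1,0],M[0,0]))
    print("t",round(s["time"],1),"tcp",np.round(s["position"],4),"yaw",round(y,2),"tilt",np.round(M[:,2],3),"w",round(s["grip_width"],3),"shift mm",np.round(M.T@(np.array(p)-s["position"])*1e3,1),"turn",None if yaw is None else round(np.radians(y-yaw),3))
E
python3 -c "
from h import *
go((0.427,-0.265,.25),4.3)"
```

```text
time: 0.98
position: [0.4514, 0.3981, 0.2525]
tool_rot: [-0.446, -3.11, 0.0]
ft_force: [0.6, 0.1, 0.1]
grip_width: 0.996
grip_force: 0.0
time: 1.82
position: [0.567, 0.0845, 0.2524]
tool_rot: [-0.446, -3.11, -0.0]
ft_force: [0.9, 0.3, -1.3]
grip_width: 0.998
grip_force: 0.0
time: 2.65
position: [0.5984, -0.0481, 0.2522]
tool_rot: [-1.521, -2.748, 0.0]
ft_force: [-0.1, -0.1, 0.3]
grip_width: 0.994
grip_force: 0.0
time: 3.48
position: [0.5984, -0.048, 0.2522]
tool_rot: [-2.807, -1.41, 0.001]
ft_force: [-0.5, 0.3, 0.4]
grip_width: 0.996
grip_force: 0.0
time: 4.23
position: [0.5985, -0.0479, 0.2523]
tool_rot: [-3.138, -0.158, 0.001]
ft_force: [-0.8, -0.0, -0.1]
grip_width: 1.001
grip_force: 0.0
t 4.2 tcp [ 0.5985 -0.0479  0.2523] yaw 5.75 tilt [-0.  0. -1.] w 1.001 shift mm [-192.3  198.8    2.4] turn 0.025
```

```bash
python3 -m crank '[[[-19,20,-3,0.025,-1],[-19,20,-3,0,-1],[-19,20,-3,0,-1],[-19,20,-3,0,-1],[-19,20,-3,0,-1],[-19,20,-3,0,-1],[-19,20,-3,0,-1],[-19,20,-3,0,-1],[-19,20,-3,0,-1],[-19,20,-3,0,-1]]]' >/dev/null
python3 -m crank '[[[0,0,0,0,-1],[0,0,0,0,-1]]]' >/dev/null
cat > look.py <<'E'
import sys
from h import *
from bench import ctrl,get_image
import m
def look(name,zs):
    s=ctrl.get_state();im=get_image("wrist");T=toolT(s)@im["T_tool_cam"]
    cv2.imwrite(f"pics/{name}.png",im["pixels"][:,:,::-1])
    cs=m.blobs(im,*m.B,(0,0,640,400),150)
    for c in cs:
        (e,ax,an)=cv2.fitEllipse(c)
        print(name,"blob",np.round(m.cen(c),1),cv2.contourArea(c),"ell",np.round(e,1),np.round(ax,1),[ (z,plane(im,[e],z,T)[0,:2].round(4).tolist()) for z in zs])
    return im,T,cs
if __name__=="__main__":
    look(sys.argv[1],[float(a) for a in sys.argv[2:]]);go((0,0,0),4.3)
E
python3 look.py w1 .112 .168
```

```text
w1 blob [321.9 188.3] 867.0 ell [321.9 188.3] [32.8 33.7] [(0.112, [0.4116, -0.265]), (0.168, [0.4264, -0.2638])]
w1 blob [322.7 159.6] 429.5 ell [322.4 167. ] [31.7 48.3] [(0.112, [0.4365, -0.2639]), (0.168, [0.4471, -0.2628])]
w1 blob [402.  147.6] 464.0 ell [402.  147.6] [23.5 25.3] [(0.112, [0.4647, -0.351]), (0.168, [0.4706, -0.3354])]
w1 blob [322.5 138.6] 288.5 ell [322. 136.] [15.6 46.1] [(0.112, [0.471, -0.261]), (0.168, [0.4758, -0.2605])]
w1 blob [322.3 108.5] 1788.0 ell [322.3 108.5] [46.9 48.6] [(0.112, [0.5002, -0.2593]), (0.168, [0.5002, -0.259])]
t 5.3 tcp [ 0.4239 -0.2617  0.2827] yaw 4.18 tilt [ 0.001  0.001 -1.   ] w 1.001 shift mm [-404.1 -291.6  282.5] turn -0.002
```

View pics/w1.png

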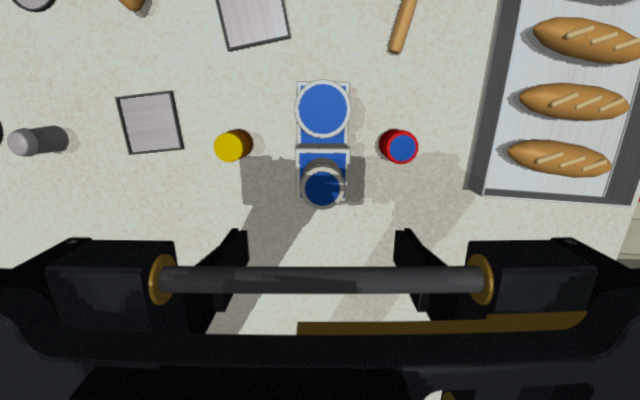

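The wrist view has the small tub at (322,188), the round tub at (322,108), the mustard jar at (233,146) and the decoy at (402,147). All agree with the first measurement. Grasping the small tub.

```bash
python3 -m crank '[[[2.5,2.5,30,0,-1],[0,0,30,0,-1],[0,0,30,0,-1],[0,0,30,0,-1],[0,0,22,0,-1],[0,0,12,0,-1],[0,0,0,0,-1]]]' | head -2
python3 -m crank '[[[0,0,0,0,1],[0,0,0,0,1],[0,0,0,0,1],[0,0,0,0,1],[0,0,0,0,1],[0,0,0,0,1],[0,0,0,0,1],[0,0,0,0,1],[0,0,0,0,1],[0,0,0,0,1]]]' 20
python3 -m crank '[[[0,0,-4,0,1],[0,0,-10,0,1],[0,0,-20,0,1],[0,0,-20,0,1],[0,0,-20,0,1],[0,0,-6,0,1],[0,0,0,0,1]]]'
python3 -c "
from h import *
go((0.445,0.2690,.21))"
```

```text
time: 5.87
position: [0.4255, -0.2621, 0.1259]
time: 6.7
position: [0.4268, -0.264, 0.1288]
tool_rot: [-3.14, -0.113, -0.001]
ft_force: [-0.2, 0.2, 2.2]
grip_width: 0.5
grip_force: 20.0
time: 7.28
position: [0.4278, -0.2645, 0.2104]
tool_rot: [3.139, 0.113, 0.006]
ft_force: [0.0, -0.1, -0.7]
grip_width: 0.5
grip_force: 20.0
t 7.3 tcp [ 0.4278 -0.2645  0.2104] yaw 4.12 tilt [ 0.004 -0.    -1.   ] w 0.5 shift mm [ 5.550e+01 -5.309e+02  3.000e-01] turn None
```

```bash
python3 -m crank '[[[5,-13,0,0,1],[9,-26,0,0,1],[9,-26,0,0,1],[9,-26,0,0,1],[9,-26,0,0,1],[9,-26,0,0,1],[9,-26,0,0,1],[9,-26,0,0,1],[9,-26,0,0,1],[9,-26,0,0,1]]]' |head -2
python3 -m crank '[[[3,-26,0,0,1],[-3,-27,0,0,1],[-3,-27,0,0,1],[-3,-27,0,0,1],[-3,-27,0,0,1],[-3,-27,0,0,1],[-4,-27,0,0,1],[-4,-27,0,0,1],[-4,-27,0,0,1],[-4,-15,0,0,1]]]' |head -2
python3 -m crank '[[[-3,-9,0,0,1],[0,0,0,0,1],[0,0,0,0,1]]]'
python3 look.py w2 .168
python3 -c "
from h import *
go((0.445,0.2690,.06))"
```

```text
time: 8.12
position: [0.494, -0.0101, 0.2071]
time: 8.95
position: [0.4464, 0.246, 0.2068]
time: 9.2
position: [0.4446, 0.2506, 0.2077]
tool_rot: [3.138, 0.113, -0.002]
ft_force: [0.2, -1.1, -2.0]
grip_width: 0.499
grip_force: 20.0
w2 blob [321.1 300.7] 800.0 ell [320.9 300.9] [18.5 68. ] [(0.168, [0.3753, 0.2457])]
w2 blob [320.9 259.1] 757.0 ell [321.1 258.9] [17.7 65.9] [(0.168, [0.4127, 0.2482])]
w2 blob [ 94.3 130.3] 16756.0 ell [ 83.1 130.7] [146.7 240.3] [(0.168, [0.4974, 0.4183])]
t 9.2 tcp [0.4451 0.25   0.208 ] yaw 4.02 tilt [-0.    -0.001 -1.   ] w 0.5 shift mm [-461.4  217.9  208.5] turn -0.005
t 9.2 tcp [0.4451 0.25   0.208 ] yaw 4.02 tilt [-0.    -0.001 -1.   ] w 0.5 shift mm [  1.4 -19.2 147.9] turn None
```

View pics/w2.png

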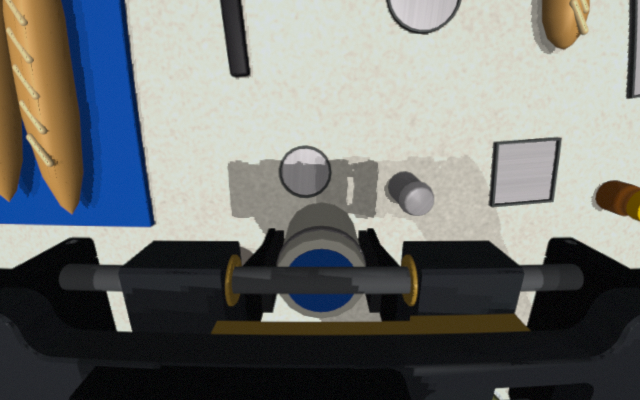

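The small holder is fully visible at about (305,171), with the salt shaker at (411,193). Measuring the holder from here.

```bash
cat > hold.py <<'E'
import sys
from h import *
from bench import ctrl,get_image
def hold(name,guess,new=True,z=0.005,tol=12):
    """dark-rim blob nearest to the projected guess -> world position"""
    s=ctrl.get_state();im=get_image("wrist");T=toolT(s)@im["T_tool_cam"]
    cv2.imwrite(f"pics/{name}.png",im["pixels"][:,:,::-1])
    p=np.linalg.inv(T)@np.r_[guess,z,1];r=p[:2]/p[2];r*=1+im["k1"]*(r@r)
    uv=(int(r[0]*im["fx"]+im["cx"]),int(r[1]*im["fy"]+im["cy"]))
    g=cv2.cvtColor(im["pixels"],cv2.COLOR_RGB2GRAY);m=np.uint8(g<75)*255
    cs,_=cv2.findContours(m,cv2.RETR_LIST,cv2.CHAIN_APPROX_NONE)
    ins=[c for c in cs if cv2.contourArea(c)>600 and cv2.pointPolygonTest(c,uv,False)>0]
    for c in ins:
        w=plane(im,c.reshape(-1,2),0.008,T)[:,:2].astype(np.float32)*1000
        print(name,"px",uv,"rect mm",[np.round(v,1).tolist() for v in cv2.minAreaRect(w)])
if __name__=="__main__":hold(sys.argv[1],(float(sys.argv[2]),float(sys.argv[3])))
E
python3 hold.py w2b .445 .269
python3 - <<'E'
from h import *
from bench import ctrl,get_image
s=ctrl.get_state();im=get_image("wrist");T=toolT(s)@im["T_tool_cam"]
print(plane(im,[(305,171.5),(279,171),(331,171),(305,146),(305,197)],.008,T).round(4)[:,:2])
g=cv2.cvtColor(im["pixels"],cv2.COLOR_RGB2GRAY);print(g[171,272:286],g[171,325:338],g[141:152,305])
go((.445,.269,.03))
E
```

```text
[[0.4457 0.2693]
 [0.4442 0.3015]
 [0.4485 0.2373]
 [0.4771 0.271 ]
 [0.4128 0.2675]]
[141 143 140 140 139 122  84  52  50  82 111 121 119 118] [ 93  94  90  60  46  72 106 117 120 121 118 116 116] [217 218 217 216 211 132  91  92 144 199 210]
t 9.3 tcp [0.4454 0.2499 0.2084] yaw 3.96 tilt [ 0. -0. -1.] w 0.497 shift mm [  0.9 -19.2 178.4] turn None
```

```bash
python3 -m crank '[[[1,-10,10,0,1],[0,-9,25,0,1],[0,0,30,0,1],[0,0,30,0,1],[0,0,30,0,1],[0,0,26,0,1],[0,0,16,0,1],[0,0,8,0,1],[0,0,0,0,1],[0,0,0,0,1]]]' 
python3 -m crank '[[[0,0,6,0,1],[0,0,5,0,1],[0,0,0,0,1],[0,0,0,0,1]]]'
```

```text
time: 10.18
position: [0.4448, 0.2707, 0.0337]
tool_rot: [-3.14, -0.112, -0.001]
ft_force: [-0.1, -0.0, -0.5]
grip_width: 0.498
grip_force: 20.0
time: 10.52
position: [0.4444, 0.2708, 0.0228]
tool_rot: [-3.139, -0.113, -0.0]
ft_force: [-0.0, 0.9, -1.3]
grip_width: 0.499
grip_force: 20.0
```

```bash
python3 -m crank '[[[0,1,2,0,1],[0,0,1,0,1],[0,0,0,0,1],[0,0,0,0,1]]]' |grep -v rot
python3 -m crank '[[[0,0,0,0,0.2],[0,0,0,0,-0.3],[0,0,0,0,-1],[0,0,0,0,-1],[0,0,0,0,-1],[0,0,0,0,-1],[0,0,0,0,-1]]]' 
python3 -m crank '[[[0,0,-10,0,-1],[0,0,-20,0,-1],[0,0,-30,0,-1],[0,0,-30,0,-1],[0,0,-30,0,-1],[0,0,-30,0,-1],[0,0,-30,0,-1],[0,0,-20,0,-1],[0,0,0,0,-1],[0,0,0,0,-1]]]' |head -2
python3 look.py w3 .059 
python3 -c "
from h import *
go((0.428,-0.2655,.25),4.1)"
```

```text
time: 10.85
position: [0.4446, 0.2697, 0.0197]
ft_force: [0.9, -0.2, -0.1]
grip_width: 0.502
grip_force: 20.0
time: 11.43
position: [0.4444, 0.2697, 0.0196]
tool_rot: [-3.139, -0.113, -0.0]
ft_force: [-0.9, -0.2, 0.6]
grip_width: 0.867
grip_force: 0.0
time: 12.27
position: [0.4451, 0.27, 0.2215]
w3 blob [321.6 181.8] 634.0 ell [321.6 181.8] [28.  28.9] [(0.059, [0.4435, 0.2694])]
w3 blob [109.8 134.4] 17197.5 ell [ 92.7 127.7] [176.4 230.7] [(0.059, [0.4873, 0.5257])]
t 12.3 tcp [0.4443 0.2695 0.2198] yaw 4.11 tilt [ 0.     0.001 -1.   ] w 0.997 shift mm [-462.6  237.1  219.6] turn -0.003
t 12.3 tcp [0.4443 0.2695 0.2198] yaw 4.11 tilt [ 0.     0.001 -1.   ] w 0.997 shift mm [-54.6 532.5 -30.4] turn 0.0
```

View pics/w3.png

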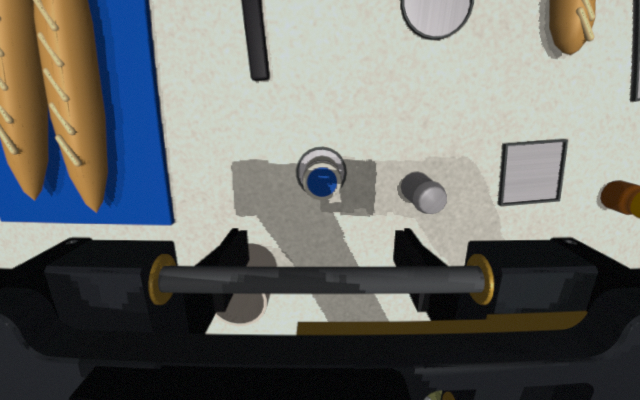

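The small tub sits in its holder: lid at (322,182), projecting to (0.4435, 0.2694). Back to the stack for the square tub.

```bash
python3 -m crank '[[[4,13,0,0,-1],[4,27,0,0,-1],[4,27,0,0,-1],[4,27,0,0,-1],[4,27,0,0,-1],[4,27,0,0,-1],[4,27,0,0,-1],[4,27,0,0,-1],[4,27,0,0,-1],[4,27,0,0,-1]]]' |head -2
python3 -m crank '[[[-3,27,0,0,-1],[-9,27,0,0,-1],[-9,27,0,0,-1],[-10,27,0,0,-1],[-10,27,0,0,-1],[-10,27,0,0,-1],[-10,27,0,0,-1],[-10,27,0,0,-1],[-12,27,0,0,-1],[-11,22,0,0,-1]]]' |head -2
python3 -m crank '[[[0,14,0,0,-1],[0,0,0,0,-1],[0,0,0,0,-1]]]' |head -2
python3 - <<'E'
from look import *
im,T,cs=look("w4",[.112])
for c in cs:
    w=plane(im,c.reshape(-1,2),.112,T)[:,:2].astype(np.float32)*1000
    print([np.round(v,1).tolist() for v in cv2.minAreaRect(w)])
go((0.428,-0.2655,.075),4.1)
E
```

```text
time: 13.15
position: [0.5017, 0.0144, 0.2182]
time: 13.98
position: [0.4254, -0.2566, 0.2184]
time: 14.23
position: [0.4276, -0.2684, 0.2185]
w4 blob [316.5 193.7] 2806.0 ell [316.5 193.5] [61.3 63.8] [(0.112, [0.4273, -0.2643])]
w4 blob [412.1 158.2] 654.0 ell [412.1 158.2] [27.8 30.1] [(0.112, [0.4667, -0.349])]
w4 blob [318.4 148.4] 304.0 ell [317.7 145.2] [16.2 55.5] [(0.112, [0.4724, -0.2625])]
w4 blob [316.2 112.9] 2748.0 ell [316.2 112.9] [58.2 60.2] [(0.112, [0.5003, -0.2593])]
[[426.7, -264.4], [51.8, 51.5], 3.9]
[[466.7, -348.9], [27.0, 26.3], 52.0]
[[471.6, -261.8], [13.4, 45.1], 5.0]
[[499.6, -259.2], [50.8, 50.7], 3.9]
t 14.3 tcp [ 0.4283 -0.2672  0.2186] yaw 4.1 tilt [-0.002  0.001 -1.   ] w 0.998 shift mm [ 1.000e-01 -1.600e+00  1.436e+02] turn -0.0
```

```bash
python3 -m crank '[[[-1,-3,30,0,-1],[0,0,30,0,-1],[0,0,30,0,-1],[0,0,30,0,-1],[0,0,18,0,-1],[0,0,6,0,-1],[0,0,0,0,-1],[0,0,0,0,-1]]]' | head -4
python3 -m crank '[[[0,0,0,0,0],[0,0,0,0,0.5],[0,0,0,0,1],[0,0,0,0,1],[0,0,0,0,1],[0,0,0,0,1],[0,0,0,0,1],[0,0,0,0,1]]]' 25
python3 -m crank '[[[0,0,-2,0,1],[0,0,-4,0,1],[0,0,-10,0,1],[0,0,-20,0,1],[0,0,-20,0,1],[0,0,-20,0,1],[0,0,-14,0,1],[0,0,0,0,1],[0,0,0,0,1]]]'
python3 -c "
from h import *
go((0.465,-0.0103,.16),9.3)"
```

```text
time: 14.95
position: [0.4283, -0.2644, 0.076]
tool_rot: [3.139, 0.115, 0.0]
ft_force: [0.5, 0.0, 0.0]
time: 15.62
position: [0.4282, -0.2649, 0.076]
tool_rot: [-3.139, -0.113, -0.001]
ft_force: [-0.0, 2.3, 5.5]
grip_width: 0.711
grip_force: 25.0
time: 16.37
position: [0.4281, -0.2649, 0.1661]
tool_rot: [-3.139, -0.113, -0.003]
ft_force: [-0.8, 0.1, -2.7]
grip_width: 0.708
grip_force: 25.0
t 16.4 tcp [ 0.4281 -0.2649  0.1661] yaw 4.13 tilt [ 0.002  0.    -1.   ] w 0.708 shift mm [  55.1 -251.3    6.2] turn -0.09
```

```bash
python3 -m crank '[[[5,-13,0,0,1],[6,-26,0,0,1],[6,-26,0,0,1],[6,-26,0,0,1],[6,-26,0,0,1],[6,-26,0,0,1],[6,-26,0,0,1],[6,-26,0,0,1],[5,-26,0,0,1],[4,-20,0,0,1]]]' |head -2
python3 -m crank '[[[0,-10,0,-0.05,1],[0,0,0,-0.04,1],[0,0,0,0,1],[0,0,0,0,1]]]'
python3 hold.py w5 .465 -.0103
python3 -c "
from h import *
go((0.466,-0.0105,.024),9.3)"
```

```text
time: 17.2
position: [0.4652, -0.0182, 0.1639]
time: 17.53
position: [0.4647, -0.0109, 0.1644]
tool_rot: [3.131, 0.252, -0.003]
ft_force: [0.3, 0.2, -2.8]
grip_width: 0.71
grip_force: 25.0
t 17.6 tcp [ 0.4649 -0.0111  0.1646] yaw 9.16 tilt [-0.002 -0.001 -1.   ] w 0.711 shift mm [  1.4  -0.5 140.6] turn -0.002
```

View pics/w5.png

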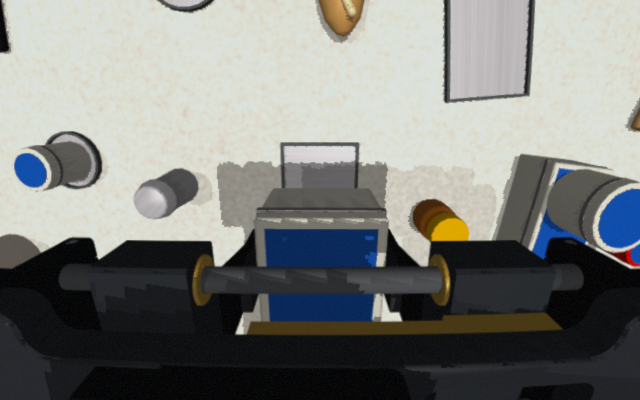

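The tub is level and square to the holder; the holder's far rim is at row 144, columns 281–358. A quick check, then lower.

```bash
python3 - <<'E'
from h import *
from bench import ctrl,get_image
s=ctrl.get_state();im=get_image("wrist");T=toolT(s)@im["T_tool_cam"]
e=plane(im,[(281,144),(358,144)],.008,T)[:,:2];a=np.radians(9.3);c=e.mean(0)-.041*np.array([np.cos(a),np.sin(a)])
print(e.round(4),"holder centre",c.round(4),np.linalg.norm(e[0]-e[1]))
# tub lid blue centre row edges: left 264..right 379 at row 228
print(plane(im,[(264,228),(379,228)],s["position"][2]+.036,T)[:,:2].round(4))
E
python3 -m crank '[[[1,0,20,0,1],[0,0,30,0,1],[0,0,30,0,1],[0,0,28,0,1],[0,0,14,0,1],[0,0,8,0,1],[0,0,0,0,1],[0,0,0,0,1]]]'
```

```text
[[ 0.4981  0.0371]
 [ 0.511  -0.0436]] holder centre [ 0.4641 -0.0099] 0.0817744531125137
[[ 0.4852  0.0187]
 [ 0.4935 -0.0333]]
time: 18.3
position: [0.467, -0.0108, 0.0359]
tool_rot: [3.131, 0.252, 0.0]
ft_force: [-0.3, 1.4, -2.5]
grip_width: 0.712
grip_force: 25.0
```

```bash
python3 -m crank '[[[-1,0,6,0,1],[0,0,4,0,1],[0,0,2,0,1],[0,0,1,0,1],[0,0,0,0,1],[0,0,0,0,1]]]' |grep -v rot
python3 -m crank '[[[0,0,0,0,-0.45],[0,0,0,0,-0.7],[0,0,0,0,-1],[0,0,0,0,-1],[0,0,0,0,-1],[0,0,0,0,-1]]]' 
python3 -m crank '[[[0,0,-10,0,-1],[0,0,-20,0,-1],[0,0,-30,0,-1],[0,0,-30,0,-1],[0,0,-30,0,-1],[0,0,-30,0,-1],[0,0,-30,0,-1],[0,0,-20,0,-1],[0,0,0,0,-1],[0,0,0,0,-1]]]' |head -2
python3 look.py w6 .059 .112
python3 -c "
from h import *
go((0.5003,-0.2593,.22),-12)"
```

```text
time: 18.8
position: [0.4658, -0.0104, 0.023]
ft_force: [-2.4, 0.8, 2.1]
grip_width: 0.712
grip_force: 25.0
time: 19.3
position: [0.4657, -0.0105, 0.0226]
tool_rot: [-3.131, -0.254, -0.0]
ft_force: [0.0, -0.4, -0.7]
grip_width: 0.976
grip_force: 0.0
time: 20.13
position: [0.4663, -0.0106, 0.2241]
w6 blob [598.9 230.7] 408.0 ell [598.9 230.7] [19.6 26.6] [(0.059, [0.4588, -0.3642]), (0.112, [0.4722, -0.3051])]
w6 blob [520.1 225.2] 1177.0 ell [519.1 224. ] [41.3 47.2] [(0.059, [0.4513, -0.2554]), (0.112, [0.466, -0.2138])]
w6 blob [571.5 199.8] 1736.5 ell [571.5 199.8] [41.6 53.2] [(0.059, [0.491, -0.3104]), (0.112, [0.4993, -0.26])]
w6 blob [320.5 181.4] 1919.0 ell [320.5 181.3] [50.6 52.8] [(0.059, [0.4647, -0.0103]), (0.112, [0.4772, -0.0084])]
w6 blob [ 77.1 161.4] 561.5 ell [ 77.1 161.4] [24.1 29.7] [(0.059, [0.4438, 0.2701]), (0.112, [0.4597, 0.2268])]
t 20.2 tcp [ 0.4655 -0.0107  0.2228] yaw 9.25 tilt [ 0.001  0.001 -1.   ] w 0.997 shift mm [-457.8  -85.3  222.5] turn 0.086
t 20.2 tcp [ 0.4655 -0.0107  0.2228] yaw 9.25 tilt [ 0.001  0.001 -1.   ] w 0.997 shift mm [ -5.6 251.    2.7] turn 0.371
```

The square tub is centred in its holder. Now the round tub.

```bash
python3 -m crank '[[[0,15,0,0,-1],[0,27,0,0,-1],[-1,27,0,0,-1],[-1,27,0,0,-1],[-1,27,0,0,-1],[-1,27,0,0,-1],[-1,27,0,0,-1],[-1,27,0,0,-1],[0,27,0,0,-1],[0,20,0,0.09,-1]]]' |head -2
python3 -m crank '[[[0,0,0,0,-1],[0,0,0,0,-1],[0,0,0,0,-1]]]' |head -2
python3 look.py w7 .112
python3 -c "
from h import *
go((0.5000,-0.2592,.076),4.1)"
```

```text
time: 21.02
position: [0.4989, -0.2614, 0.2212]
time: 21.27
position: [0.4995, -0.2581, 0.2214]
w7 blob [321.6 240. ] 1793.0 ell [321.6 238.6] [50.2 54.7] [(0.112, [0.4523, -0.2621])]
w7 blob [410.7 219. ] 515.5 ell [410.7 219. ] [24.1 27.8] [(0.112, [0.4792, -0.3475])]
w7 blob [106.7 193.8] 1675.5 ell [106.7 193.8] [43.6 53.7] [(0.112, [0.4834, -0.0493])]
w7 blob [322.6 192.4] 2157.0 ell [322.6 192.4] [51.5 53.4] [(0.112, [0.4999, -0.2596])]
t 21.3 tcp [ 0.4999 -0.2576  0.2217] yaw 4.25 tilt [-0.001  0.001 -1.   ] w 1.0 shift mm [-479.1 -293.6  222.8] turn -0.001
t 21.3 tcp [ 0.4999 -0.2576  0.2217] yaw 4.25 tilt [-0.001  0.001 -1.   ] w 1.0 shift mm [  0.2   1.8 145.7] turn 0.003
```

```bash
python3 -m crank '[[[0,2,30,0,-1],[0,0,30,0,-1],[0,0,30,0,-1],[0,0,30,0,-1],[0,0,18,0,-1],[0,0,8,0,-1],[0,0,0,0,-1],[0,0,0,0,-1]]]' | head -4
python3 -m crank '[[[0,0,0,0,0],[0,0,0,0,0.5],[0,0,0,0,1],[0,0,0,0,1],[0,0,0,0,1],[0,0,0,0,1],[0,0,0,0,1],[0,0,0,0,1]]]' 25
python3 -m crank '[[[0,0,-2,0,1],[0,0,-4,0,1],[0,0,-10,0,1],[0,0,-20,0,1],[0,0,-20,0,1],[0,0,-20,0,1],[0,0,-14,0,1],[0,0,0,0,1],[0,0,0,0,1]]]'
python3 -c "
from h import *
go((0.654,0.152,.16),4.2)"
```

```text
time: 21.98
position: [0.5008, -0.2606, 0.0772]
tool_rot: [-3.139, -0.115, -0.001]
ft_force: [-0.3, -0.6, 0.7]
time: 22.65
position: [0.5006, -0.261, 0.0771]
tool_rot: [-3.139, -0.113, -0.001]
ft_force: [0.8, 1.6, 6.0]
grip_width: 0.705
grip_force: 25.0
time: 23.4
position: [0.5006, -0.2614, 0.1672]
tool_rot: [3.139, 0.113, 0.003]
ft_force: [-1.1, -0.7, -2.4]
grip_width: 0.71
grip_force: 25.0
t 23.4 tcp [ 0.5006 -0.2614  0.1672] yaw 4.11 tilt [ 0.002 -0.    -1.   ] w 0.71 shift mm [ 182.7 -401.4    7.4] turn -0.002
```

```bash
python3 -m crank '[[[6,-15,0,0,1],[13,-28,0,0,1],[13,-28,0,0,1],[13,-28,0,0,1],[13,-28,0,0,1],[13,-28,0,0,1],[13,-28,0,0,1],[13,-28,0,0,1],[13,-28,0,0,1],[13,-28,0,0,1]]]' |head -2
python3 -m crank '[[[13,-28,0,0,1],[13,-28,0,0,1],[13,-28,0,0,1],[13,-28,0,0,1],[6,-14,0,0,1],[2,-8,0,0,1],[0,0,0,0,1],[0,0,0,0,1]]]'
python3 hold.py w8 .654 .152
python3 -c "
from h import *
go((0.654,0.1515,.035),4.1)"
```

```text
time: 24.23
position: [0.6031, 0.0155, 0.1649]
time: 24.9
position: [0.6535, 0.1497, 0.166]
tool_rot: [3.138, 0.11, -0.002]
ft_force: [-1.2, -0.7, -1.3]
grip_width: 0.707
grip_force: 25.0
t 24.9 tcp [0.6536 0.1488 0.1664] yaw 3.93 tilt [-0.001 -0.002 -1.   ] w 0.701 shift mm [  0.6  -2.9 131.4] turn -0.003
```

View pics/w8.png

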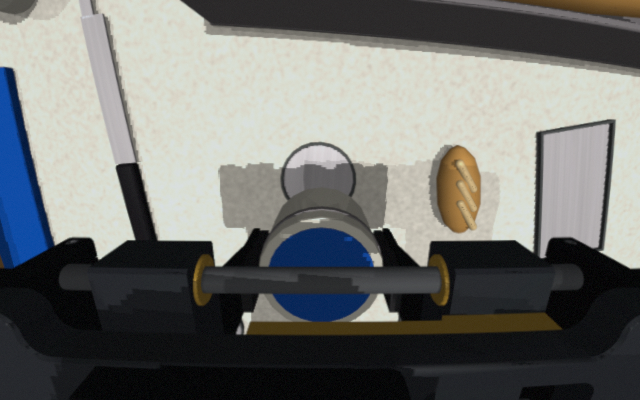

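The round holder's rim spans columns 281–356, top at row 142; the roll at (459,188) is clear of the fingers.

```bash
python3 - <<'E'
from h import *
from bench import ctrl,get_image
s=ctrl.get_state();im=get_image("wrist");T=toolT(s)@im["T_tool_cam"]
print(plane(im,[(281,180),(356,180),(318.5,142)],.008,T)[:,:2].round(4))
go((.654,.152,.035))
E
python3 -m crank '[[[1,-3,20,0,1],[0,0,30,0,1],[0,0,30,0,1],[0,0,28,0,1],[0,0,14,0,1],[0,0,8,0,1],[0,0,0,0,1],[0,0,0,0,1]]]'
```

```text
[[0.6515 0.1925]
 [0.6571 0.1098]
 [0.6958 0.1539]]
t 25.0 tcp [0.6538 0.1486 0.1667] yaw 3.9 tilt [-0.    -0.001 -1.   ] w 0.705 shift mm [  0.5  -3.5 131.7] turn None
time: 25.67
position: [0.6557, 0.1543, 0.0379]
tool_rot: [-3.139, -0.111, -0.003]
ft_force: [1.0, 0.3, -0.6]
grip_width: 0.704
grip_force: 25.0
```

```bash
python3 -m crank '[[[-1,2,7,0,1],[0,0,4,0,1],[0,0,2,0,1],[0,0,1,0,1],[0,0,0,0,1],[0,0,0,0,1]]]' |grep -v rot
python3 -m crank '[[[0,0,0,0,-0.45],[0,0,0,0,-0.7],[0,0,0,0,-1],[0,0,0,0,-1],[0,0,0,0,-1],[0,0,0,0,-1]]]' 
python3 -m crank '[[[0,0,-10,0,-1],[0,0,-20,0,-1],[0,0,-30,0,-1],[0,0,-30,0,-1],[0,0,-30,0,-1],[0,0,-30,0,-1],[0,0,-30,0,-1],[0,0,-20,0,-1],[0,0,0,0,-1],[0,0,0,0,-1]]]' |head -2
python3 look.py w9 .059
python3 -c "
from h import *
go((0.464,-0.262,.22),4.1)"
```

```text
time: 26.17
position: [0.6542, 0.1527, 0.0241]
ft_force: [-3.4, -1.3, 5.7]
grip_width: 0.707
grip_force: 25.0
time: 26.67
position: [0.654, 0.153, 0.0225]
tool_rot: [-3.14, -0.113, -0.0]
ft_force: [0.5, -0.7, -0.3]
grip_width: 0.971
grip_force: 0.0
time: 27.5
position: [0.6548, 0.1527, 0.2247]
w9 blob [222.2 326.5] 325.0 ell [222.2 326.5] [16.9 25.2] [(0.059, [0.4446, 0.2706])]
w9 blob [321.  181.2] 1509.0 ell [321.  181.2] [43.4 44.3] [(0.059, [0.6531, 0.1526])]
w9 blob [ 44.6 153.3] 9210.5 ell [ 43.5 148.8] [ 62.9 214.7] [(0.059, [0.6697, 0.4749])]
t 27.6 tcp [0.6538 0.1528 0.2229] yaw 4.11 tilt [ 0.  0. -1.] w 0.999 shift mm [-663.2  105.7  222.6] turn -0.003
t 27.6 tcp [0.6538 0.1528 0.2229] yaw 4.11 tilt [ 0.  0. -1.] w 0.999 shift mm [-219.1  400.2    2.6] turn 0.0
```

The round tub is centred at (0.653, 0.1526). Now the oblong tub.

```bash
python3 -m crank '[[[-8,15,0,0,-1],[-15,28,0,0,-1],[-15,28,0,0,-1],[-15,28,0,0,-1],[-15,28,0,0,-1],[-15,28,0,0,-1],[-15,28,0,0,-1],[-15,28,0,0,-1],[-15,28,0,0,-1],[-15,28,0,0,-1]]]' |head -2
python3 -m crank '[[[-15,28,0,0,-1],[-15,28,0,0,-1],[-15,28,0,0,-1],[-15,28,0,0,-1],[-11,16,0,0,-1],[-5,5,0,0,-1],[0,0,0,0,-1],[0,0,0,0,-1]]]' |head -2
python3 - <<'E'
from look import *
im,T,cs=look("w10",[.056])
for c in cs:
    w=plane(im,c.reshape(-1,2),.056,T)[:,:2].astype(np.float32)*1000
    print([np.round(v,1).tolist() for v in cv2.minAreaRect(w)])
go((0.464,-0.262,.02),4.1)
E
```

```text
time: 28.38
position: [0.5286, -0.1246, 0.2211]
time: 29.05
position: [0.4644, -0.2603, 0.2218]
w10 blob [413.6 190.7] 586.5 ell [413.5 190.7] [26.3 28.5] [(0.056, [0.4587, -0.367])]
w10 blob [101.4 164.4] 1813.0 ell [101.4 164.3] [45.4 55.6] [(0.056, [0.4644, -0.0075])]
w10 blob [322.7 176.6] 5354.0 ell [322.7 175.4] [ 54.8 140.4] [(0.056, [0.4689, -0.2618])]
[[458.6, -367.0], [32.6, 31.3], 8.4]
[[463.7, -7.1], [52.0, 52.3], 9.2]
[[462.7, -262.2], [130.0, 55.5], 3.4]
t 29.1 tcp [ 0.465  -0.2596  0.2219] yaw 4.26 tilt [-0.001  0.001 -1.   ] w 1.0 shift mm [ -1.1   2.5 201.9] turn 0.003
```

View pics/w10.png

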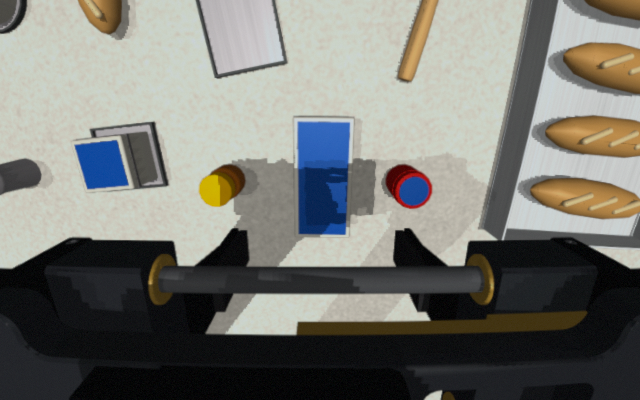

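The oblong tub stands alone at (323,177), with the decoy (411,187) and mustard jar (220,187) clear of the finger paths. Grasping it across its width.

```bash
python3 -m crank '[[[-2,2.5,30,0.01,-1],[0,0,30,0,-1],[0,0,30,0,-1],[0,0,30,0,-1],[0,0,30,0,-1],[0,0,28,0,-1],[0,0,14,0,-1],[0,0,8,0,-1],[0,0,0,0,-1],[0,0,0,0,-1]]]' | head -4
python3 -m crank '[[[0,0,0,0,-0.4],[0,0,0,0,0],[0,0,0,0,0.5],[0,0,0,0,1],[0,0,0,0,1],[0,0,0,0,1],[0,0,0,0,1],[0,0,0,0,1]]]' 40
python3 -m crank '[[[0,0,-2,0,1],[0,0,-4,0,1],[0,0,-10,0,1],[0,0,-20,0,1],[0,0,-25,0,1],[0,0,-25,0,1],[0,0,-20,0,1],[0,0,-10,0,1],[0,0,0,0,1],[0,0,0,0,1]]]'
python3 -c "
from h import *
go((0.6585,-0.148,.14),14.5)"
```

```text
time: 29.93
position: [0.4634, -0.2644, 0.0233]
tool_rot: [3.14, 0.098, 0.001]
ft_force: [0.1, -0.6, 0.6]
time: 30.6
position: [0.463, -0.2636, 0.0232]
tool_rot: [-3.138, -0.097, -0.001]
ft_force: [-1.2, 3.3, 6.5]
grip_width: 0.757
grip_force: 40.0
time: 31.43
position: [0.4623, -0.2641, 0.1383]
tool_rot: [-3.139, -0.097, -0.001]
ft_force: [-0.4, -0.4, -4.8]
grip_width: 0.752
grip_force: 40.0
t 31.4 tcp [ 0.4623 -0.2641  0.1383] yaw 3.56 tilt [ 0.     0.001 -1.   ] w 0.752 shift mm [ 203.1 -103.7   -1.5] turn -0.191
```

```bash
python3 -m crank '[[[12,-6,0,0,1],[24,-12,0,0,1],[24,-13,0,0,1],[24,-13,0,0,1],[24,-13,0,0,1],[24,-12,0,0,1],[24,-12,0,0,1],[24,-12,0,0,1],[16,-8,0,0,1],[7,-3,0,0,1]]]' |head -2
python3 -m crank '[[[0,0,0,-0.03,1],[0,0,0,-0.06,1],[0,0,0,-0.06,1],[0,0,0,-0.04,1],[0,0,0,0,1],[0,0,0,0,1]]]'
python3 look.py w11 .17
python3 -c "
from h import *
go((0.6585,-0.148,.026),14.5)"
```

```text
time: 32.27
position: [0.6607, -0.1434, 0.135]
time: 32.77
position: [0.6577, -0.1483, 0.1371]
tool_rot: [-3.116, -0.391, 0.004]
ft_force: [0.4, 0.5, -4.8]
grip_width: 0.756
grip_force: 40.0
w11 blob [320.3 307. ] 2927.0 ell [319.8 306.9] [ 30.2 143.5] [(0.17, [0.6378, -0.1526])]
w11 blob [320.6 201.1] 15451.5 ell [320.6 200.5] [144.1 150.5] [(0.17, [0.6935, -0.1389])]
t 32.8 tcp [ 0.6579 -0.1482  0.1374] yaw 14.33 tilt [-0.002  0.    -1.   ] w 0.758 shift mm [-600.5 -306.3  138.7] turn 0.175
t 32.8 tcp [ 0.6579 -0.1482  0.1374] yaw 14.33 tilt [-0.002  0.    -1.   ] w 0.758 shift mm [  0.9  -0.  111.4] turn -0.003
```

View pics/w11.png

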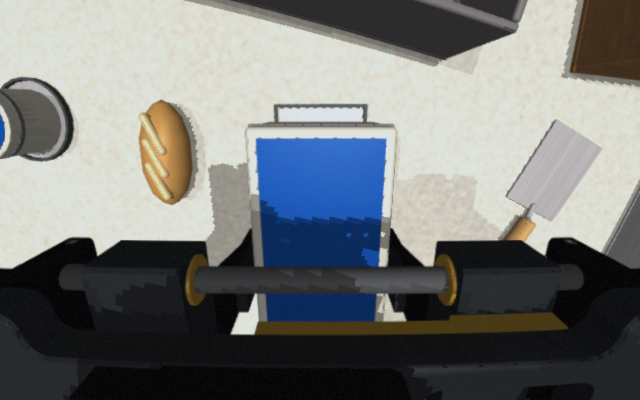

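The holder's far rim is at row 105, columns 275–368, parallel to the tub's far edge (row 126, columns 247–396). Checking both.

```bash
python3 - <<'E'
from h import *
from bench import ctrl,get_image
s=ctrl.get_state();im=get_image("wrist");T=toolT(s)@im["T_tool_cam"]
a=np.radians(14.5);u=np.array([np.cos(a),np.sin(a)])
e=plane(im,[(275,105),(368,105)],.008,T)[:,:2];print(e.round(4),"holder",(e.mean(0)-.081*u).round(4),np.linalg.norm(e[0]-e[1]).round(3))
e=plane(im,[(247,126),(396,126)],s["position"][2]+.033,T)[:,:2];print(e.round(4),"tub",(e.mean(0)-.07*u).round(4),np.linalg.norm(e[0]-e[1]).round(3))
E
python3 -m crank '[[[0,0,20,0,1],[0,0,25,0,1],[0,0,25,0,1],[0,0,17,0,1],[0,0,8,0,1],[0,0,4,0,1],[0,0,0,0,1],[0,0,0,0,1]]]'
```

```text
[[ 0.7248 -0.0864]
 [ 0.7464 -0.1712]] holder [ 0.6572 -0.1491] 0.087
[[ 0.7181 -0.1002]
 [ 0.7338 -0.1617]] tub [ 0.6582 -0.1485] 0.063
time: 33.53
position: [0.6594, -0.1485, 0.0407]
tool_rot: [3.116, 0.394, 0.002]
ft_force: [-0.4, -1.0, -3.9]
grip_width: 0.758
grip_force: 40.0
```

Tub and holder agree within about 1 mm. Lowering the last 14 mm and releasing.

```bash
python3 -m crank '[[[-1,0,7,0,1],[0,0,4,0,1],[0,0,2,0,1],[0,0,1,0,1],[0,0,0,0,1],[0,0,0,0,1]]]' |grep -v rot
python3 -m crank '[[[0,0,0,0,-0.55],[0,0,0,0,-0.7],[0,0,0,0,-1],[0,0,0,0,-1],[0,0,0,0,-1],[0,0,0,0,-1]]]' 
python3 -m crank '[[[0,0,-10,0,-1],[0,0,-20,0,-1],[0,0,-30,0,-1],[0,0,-30,0,-1],[0,0,-30,0,-1],[0,0,-30,0,-1],[0,0,-30,0,-1],[0,0,-30,0,-1],[0,0,-20,0,-1],[0,0,0,0,-1]]]' |head -2
python3 look.py w12 .059
python3 - <<'E'
from m import *
from bench import get_image
d={}
for n in("top","scene"):
    im=get_image(n);d[n]=im
    cv2.imwrite(f"pics/{n}9.png",im["pixels"][:,:,::-1])
    for c in blobs(im,*B,(130,100,430,290),15):print(n,cen(c).round(1),cv2.contourArea(c),plane(im,[cen(c)],.059)[0].round(4))
E
```

```text
time: 34.03
position: [0.6576, -0.1482, 0.0263]
ft_force: [-3.6, 0.5, 3.2]
grip_width: 0.753
grip_force: 40.0
time: 34.53
position: [0.6578, -0.1484, 0.0256]
tool_rot: [3.116, 0.394, 0.001]
ft_force: [0.1, -0.4, -0.9]
grip_width: 0.983
grip_force: 0.0
time: 35.37
position: [0.6597, -0.1498, 0.262]
w12 blob [  5.1 248.1] 178.5 ell [  5.  248.1] [12.  20.9] [(0.059, [0.4434, 0.2652])]
w12 blob [318.5 172.1] 4331.0 ell [318.5 171.1] [ 49.2 126.2] [(0.059, [0.6623, -0.1468])]
w12 blob [ 81.  119.8] 1237.0 ell [ 81.  119.8] [35.9 43.9] [(0.059, [0.6535, 0.1529])]
t 35.4 tcp [ 0.6588 -0.1493  0.2592] yaw 14.41 tilt [ 0.006 -0.001 -1.   ] w 0.998 shift mm [-602.2 -309.1  255.3] turn 0.176
top [191.4 236.7] 133.5 [0.4449 0.2691 0.059 ]
top [243.7 147.7] 329.0 [0.6538 0.1523 0.059 ]
scene [293.6 261.5] 754.5 [ 0.6606 -0.1489  0.059 ]
scene [402.2 234.2] 152.0 [0.6535 0.1512 0.059 ]
scene [196.2 224.3] 53.5 [ 0.4618 -0.3686  0.059 ]
scene [322.8 199.7] 131.5 [ 0.4658 -0.0125  0.059 ]
scene [156.4 102.8] 265.5 [-0.2021 -0.4466  0.059 ]
```

View pics/scene9.png

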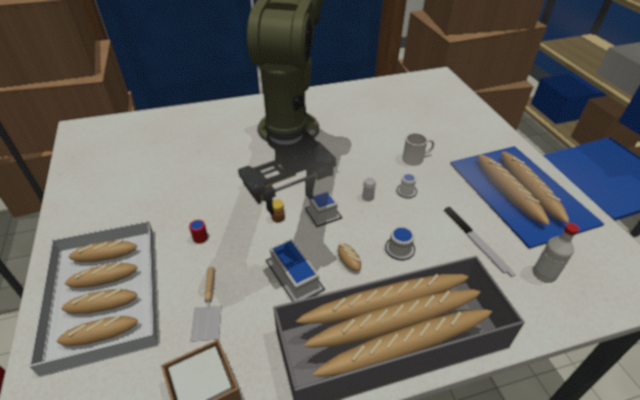

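View pics/w12.png

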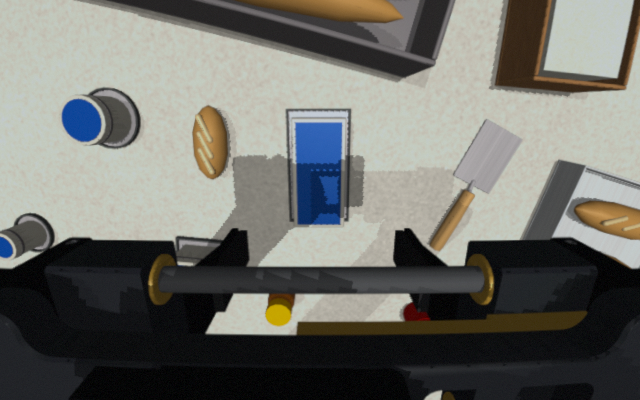

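All four tubs stand in their holders at z≈0.059, centred within about 3 mm, with the salt shaker and mustard jar upright. The gripper is clear, so I'm handing in.

```bash
python3 -m crank '[[[0,0,0,0,-1],[0,0,0,0,-1],[0,0,0,0,-1],[0,0,0,0,-1]]]' |head -2; python3 -c "
from bench import job
print(job.close_job())"
```

```text
time: 35.85
position: [0.6573, -0.1482, 0.2547]
the job is handed in; nothing more can be done
None
```

I handed the job in at about 36 s: all four tubs stand in their matching holders, within about 3 mm of centre in the last pictures. The salt shaker and mustard jar are still upright; the hand-in returned no verdict.

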